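# Load a tube rack into the scanning station past its one-way pawl

### The arm

A 6-joint arm with a two-finger parallel gripper is mounted at the origin on a cart in front of the work surface, level with it; the furniture and walls round the work are solid. World frame = base frame: x ahead of the robot, y to its left, z up, the work surface at z = 0. Lengths are in m, angles in degrees, forces in N, time in s.
With the tool pointing down it reaches from about 0.25 to 0.725 m from the base axis. Payload 9.7 kg.
Tool frame: the origin (TCP) lies midway between the tips of the shut fingers; the grasp point (between the pads) lies 19 mm behind it; z points along the fingers, y is the line along which they close (so a half turn about z gives the same grasp; the last joint's range is limited). The gripper opens to 85 mm and grips with 20 to 120 N. Pads are 22 mm wide; open, the fingers measure 114 mm over their backs; the gripper's body (76 mm by 85 mm) begins 54 mm behind the grasp point. The pads swing forward as they close: fully open they stand 13 mm farther back than shut.
Start: joints at [68.239, 4.979, 10.078, 95.1, 0, 90], TCP at [0.204, 0.511, 0.231] pointing down, gripper open.
Joint ranges: [-179.16, 179.16], [-48.56, 103.87], [-65.8, 70.77], [-126.05, 130.52], [-82.76, 87.17], [-180, 180]. Speed limits (degrees/s): [127.2, 127.2, 147.25, 180, 180, 180].

### API

Orientations are given as [roll, pitch, yaw] about the fixed x, y, z axes, in that order (R = Rz(yaw) Ry(pitch) Rx(roll)).
In Python, from workcell import * gives the robot as it stands.
- The arm moves only by the tool servo_tool, never from a script. Its argument "moves" is a list of rows, each a list of 4 numbers: the shift along the world's x, y, z in parts of the range, where 1.0 means 100 cm, then the turn about the world's z in shares of 4 rad (1.0 is 4 rad). A call has 1 to 20 rows; each row is the pose to reach, as a shift and turn from the pose commanded when the call began; what a row does not reach only later rows make up. A row lasts 1/12 s, in which the tool goes at most 41.7 mm and 7.16 degrees, less where a joint would pass 70% of its speed; a pose out of reach is approached as far as the arm can. A shift or turn number past 1, either way, is cut back to 1. A call with a gripper value outside its range is refused whole. "claw" is the closure, from 0 (fully open) to 1 (shut), set as the call begins (left out, the last holds). The fingers move at their own pace and stop on an object; "force" is the grip in N (left out, the last holds). Time passes only in rows, so rows that repeat a pose let the fingers close. It gives the time, the measured TCP pose, the force, the opening and the grip force at its end, in the units of the state.
- get_obs(): the state, without advancing time (a new reading comes with each control period).
- camera(name): name is "scene" or "top" or "wrist"; returns the picture (384x512x3 uint8, red, green, blue); there is no depth.
- get_calibration(name): a dict with "fx", "fy", "cx", "cy" (pixels), "rvec" (rotation vector, rad) and "tvec" (3), from world to camera coordinates, as OpenCV has them; the wrist camera has in their place "tool_from_camera" (4x4, takes a point from camera to tool coordinates, whose origin is the TCP and whose axes are the flange's). Camera axes: x right, y down, z forward; pixel columns grow to the right and rows downward; lengths in m; the calibration is good to about 2 mm. The wrist camera is an equidistant fisheye: a pixel r from the principal point sees the ray r / f radians off the axis. A picture is of the moment at which its call begins: read the wrist's pose just before it. get_calibration takes no time and is no camera call.
- job_done(): hands the job in; it is judged then, once.
The state is a dict: "time": time; "q": joint angles; "qd": joint speeds; "joint_efforts": joint torques, N m; "ee_pos": TCP position; "tcp_rot": TCP orientation; "wrist_force": force on the tool from outside, world axes, zero at the start; "torque": the same for the moment, N m; "opening": finger opening in m; "grasp_force": force on a finger pad.
Only numpy, scipy, OpenCV 4.12 (cv2) and the standard library are available. Lean on these libraries where they do the work, as an engineer would, in place of code of your own. Each camera call takes 0.05 s, during which the arm holds its last target. There are 200 camera calls.

### The job

Load the blue tube rack into the scanning station: pick it up, set it down upright in the flared mouth of the lane, and slide it in against the sprung plunger until the brass pawl snaps in behind it and keeps it in when you let go. Exactly how deep the click comes is not known, so push by feel and never press the rack against the station with more than 25 N. Do not tip the rack over, and leave the other things where they stand.

Things in the scene. Friction and masses are not known exactly. Their poses are not given: they have to be found in the camera images.
- rack: Loose blue test-tube rack, white tubes fixed in it, about 0.22 kg: a block 56 wide (x), 136 long (y), 75 mm high; the tubes stand in its middle (48 x 110 mm), tops 130 mm above its underside. Origin: centre of its underside, z up. Ends alike: either may go in first. Grasp from above across the 56 mm width, on the top 15 mm of its sides.
- station: Fixed grey plate 4 mm thick with a straight lane between aluminium rails, white reading head on its +x side (face 96 mm from the lane's middle, 124 mm high), latch unit on its -x side. Origin: underside, middle of the lane's mouth; +y is the way in, z up. Plate runs on as an apron to y = -80 mm. Rails, pawl and thumbscrews are at most 30 mm high, the end block (y 259 to 309) 41 mm.
- mouth (a point): Middle of the lane's mouth on the lane's floor (4 mm above the bench), axes as the station's. The lane is 85 mm wide here and narrows over 40 mm to 61 mm between the rails, which go straight on from there along +y.
- pawl_middle (a point): Fixed mark at y = 97 mm: blunt face of the brass pawl at the latch unit's middle setting. Pawl, plunger and buffers sit on one slotted bar, clamped up to 12 mm nearer or farther along y; its setting is not measured. The pawl stands in the -x rail, tip 7 mm inside the lane; a light spring (1 to 2 N) lets it swing aside for a rack going in, never back.
- plunger_middle (a point): Fixed mark at y = 199 mm, 22 mm above the bench: tip of the white sprung plunger at the unit's middle setting. There the rack's nose meets it with the rack's centre at y = 131 mm; it pushes back with 2.6 N, rising 0.2 N per mm. A rack let go before the click is driven back out, to a centre at y under 147 mm at any setting.
- home (a point): Fixed mark on the floor at y = 165 mm: where the underside centre of a latched rack rests at the middle setting (153 to 177 mm over all settings). The click comes 2 mm deeper, at 9 to 12 N of push. Some 1 mm beyond it the rack meets two rubber buffers and the push rises steeply, 6 N per mm: at 14 to 18 N it is surely past the click. Let go, it settles back on the pawl.
- timer: Bystander: loose white digital timer, 58 x 62 x 17 mm, origin centre of its underside.
- dish: Bystander: loose petri dish, 61 mm across, 16 mm high, origin centre of its underside.
- dropper_bottle: Bystander: loose amber dropper bottle, 34 mm across, 129 mm high, origin centre of its underside.
- beaker: Bystander: loose small glass beaker, 52 mm across, 65 mm high, origin centre of its underside.

How it is judged:
By the outcome, as a careful person would: the job done as asked, in the order asked, and still so for the second after the job is handed in, with the robot touching nothing.
It also fails if it takes over 58 s, if anything falls off the work surface, if the arm or the gripper's body presses on something with over 40 N, if the wrist force passes 120 N, or if a joint passes its speed limit or range.

## Working session

There is one attempt and no reset: what is moved stays moved. The work goes in short steps, Python scripts to look and compute and a tool call to move; the robot and the scene stay as the last step left them, time stands still between calls to the robot, and variables do not carry over. Pictures are saved under pics/ and viewed, at most 10 in all, crops included, and the job is handed in when it is done.

Besides the shell and the picture viewer there is one more tool, called by a JSON object that holds its "method" and its "body", one argument or row to a line. servo_tool: Moves the arm, as the interface text tells. Its arguments: {"type":"object","properties":{"moves":{"type":"array","items":{"type":"array","items":{"type":"number"}}},"claw":{"type":"number"},"force":{"type":"number"}},"required":["moves"]}

```bash
mkdir -p pics; python3 - <<'E'
from workcell import *
import cv2,numpy as np
s=get_obs();print(s)
ims=[camera(n) for n in("scene","top","wrist")]
for n,i in zip(("scene","top","wrist"),ims): cv2.imwrite(f"pics/{n}0.png",i[:,:,::-1]); print(n,get_calibration(n))
E
```

```text
{'time': 0.0, 'q': array([6.82404573e+01, 5.01330108e+00, 1.00351409e+01, 9.50995178e+01,
       9.55439695e-04, 8.99997557e+01]), 'qd': array([-0.10117448, -0.03898554,  0.09471606, -0.07256681,  0.07322401,
        0.05143728]), 'joint_efforts': array([ 2.56169122e-03, -5.20381129e+01,  4.64813089e+01,  1.60314061e-02,
        1.60853023e-05,  1.81632356e-05]), 'ee_pos': array([0.20380487, 0.51060667, 0.2305681 ]), 'tcp_rot': array([-1.79922322e+02, -9.55770020e-04,  1.58240700e+02]), 'wrist_force': array([ 0.32461972,  0.67013903, -0.03206564]), 'torque': array([-0.02942851, -0.05165227,  0.05846319]), 'grasp_force': 0.0, 'opening': 0.08548611894684087}
scene {'fx': 419.7384028197499, 'fy': 419.7384028197499, 'cx': 253.20092210717192, 'cy': 195.10704631149093, 'rvec': array([ 2.06717242, -1.30868114,  0.50276283]), 'tvec': array([-0.376962  ,  0.38451223,  0.99268299])}
top {'fx': 382.92167356087043, 'fy': 382.92167356087043, 'cx': 255.7087064183618, 'cy': 193.28976960204866, 'rvec': array([ 2.15013983, -2.12154576,  0.17710321]), 'tvec': array([-0.13895813,  0.55147098,  1.02785769])}
wrist {'fx': 297.3186396354542, 'fy': 297.3186396354542, 'cx': 257.09205952879506, 'cy': 193.41288399045376, 'tool_from_camera': array([[ 8.59287578e-05, -9.59201412e-01, -2.82723616e-01,
         7.14688810e-02],
       [ 9.99999925e-01,  1.89001610e-04, -3.37297116e-04,
        -3.51342006e-04],
       [ 3.76971089e-04, -2.82723566e-01,  9.59201357e-01,
        -1.42420371e-01],
       [ 0.00000000e+00,  0.00000000e+00,  0.00000000e+00,
         1.00000000e+00]])}
```

View pics/scene0.png

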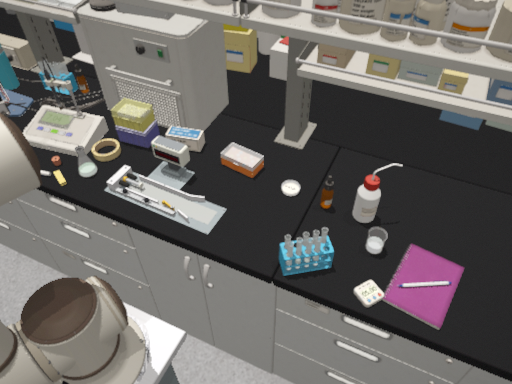

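View pics/top0.png

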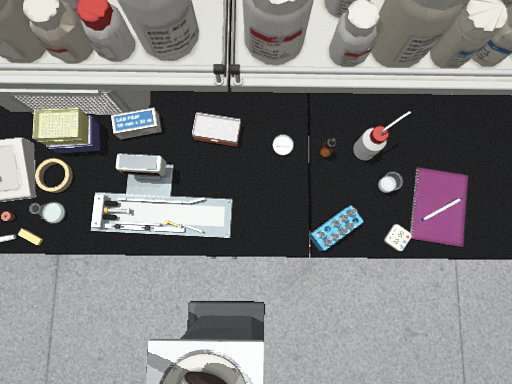

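The scene view shows the station at (165,200) and the rack at (306,253). In the top view the station plate spans x 90–232 at y≈215, with the end block at left and the mouth at right. The rack is at (337,228), and image-left is about +y.

```bash
cat > h.py <<'E'
import cv2,numpy as np
from workcell import *
def cast(n,uv,z):
    c=get_calibration(n);R=cv2.Rodrigues(c["rvec"])[0];C=-R.T@c["tvec"]
    uv=np.atleast_2d(np.asarray(uv,float))
    d=np.c_[(uv[:,0]-c["cx"])/c["fx"],(uv[:,1]-c["cy"])/c["fy"],np.ones(len(uv))]@R
    return C+d*((z-C[2])/d[:,2])[:,None]
def proj(n,P):
    c=get_calibration(n);K=np.array([[c["fx"],0,c["cx"]],[0,c["fy"],c["cy"]],[0,0,1]])
    return cv2.projectPoints(np.atleast_2d(np.asarray(P,float)),c["rvec"],c["tvec"],K,None)[0][:,0]
E
python3 - <<'E'
from h import *
t=cv2.imread("pics/top0.png");s=cv2.imread("pics/scene0.png")
c=lambda im,x,y,w,h,k:cv2.resize(im[y:y+h,x:x+w],None,fx=k,fy=k,interpolation=cv2.INTER_CUBIC)
cv2.imwrite("pics/stn.png",c(t,85,145,155,100,5))
cv2.imwrite("pics/rk.png",np.hstack([c(t,300,190,80,70,5),c(s,265,215,80,70,5)]))
for n,im in(("top",t),("scene",s)):
    h=cv2.cvtColor(im,cv2.COLOR_BGR2HSV);m=cv2.inRange(h,(90,120,80),(110,255,255))
    k=max(cv2.findContours(cv2.morphologyEx(m,cv2.MORPH_CLOSE,np.ones((7,7))),0,2)[0],key=lambda q:cv2.contourArea(q)*(280<q[:,0,0].mean()<360))
    r=cv2.minAreaRect(k);b=cv2.boxPoints(r);print(n,r,b.round(1).tolist());print(cast(n,b,.075).round(4).tolist(),cast(n,[r[0]],.075))
E
```

```text
top ((335.5682067871094, 228.0527801513672), (22.842575073242188, 53.31513977050781), 53.67317199707031) [[307.29998779296875, 234.60000610351562], [350.29998779296875, 203.10000610351562], [363.79998779296875, 221.5], [320.8999938964844, 253.0]]
[[0.438, -0.2713, 0.075], [0.525, -0.3887, 0.075], [0.4754, -0.4238, 0.075], [0.3898, -0.3068, 0.075]] [[ 0.45665427 -0.34732747  0.075     ]]
scene ((306.0405578613281, 254.74325561523438), (33.37299346923828, 55.402462005615234), 80.53767395019531) [[276.0, 242.8000030517578], [330.6000061035156, 233.6999969482422], [336.1000061035156, 266.6000061035156], [281.5, 275.79998779296875]]
[[0.4392, -0.2761, 0.075], [0.5302, -0.3984, 0.075], [0.4348, -0.4448, 0.075], [0.3509, -0.3295, 0.075]] [[ 0.43695668 -0.36254064  0.075     ]]
```

View pics/stn.png

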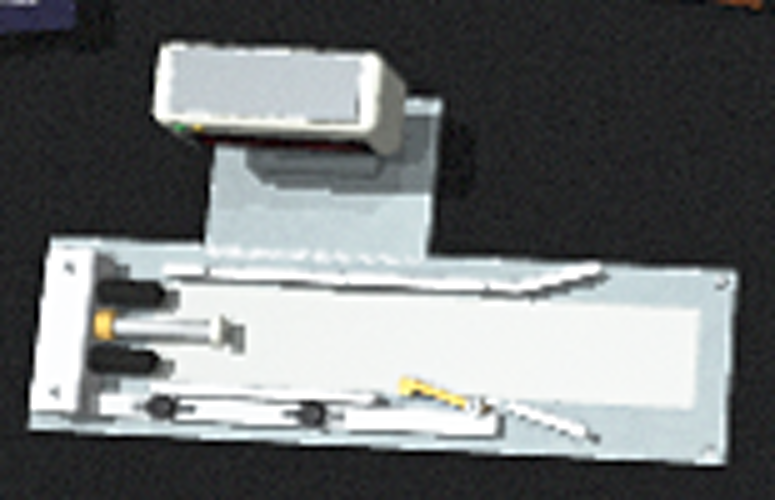

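View pics/rk.png

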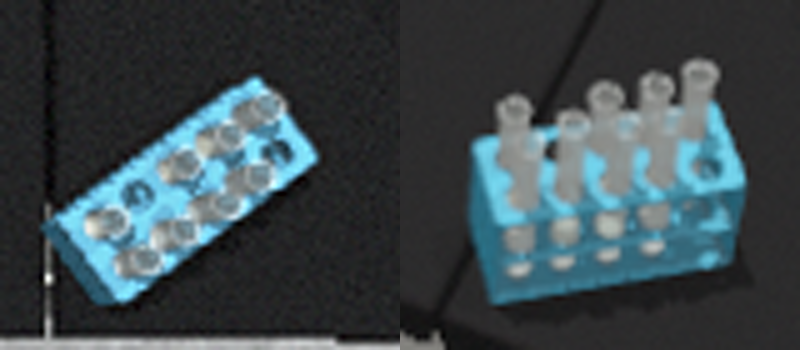

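Station crop: plate corners at (735,270), (722,462), (28,430) and (52,240). The flared rail ends are at (605,268) and (598,437), with the brass pawl at (430,392). The rack's top face has corners at about (258,78), (320,158) and (45,225), and a darker end face at lower left.

```bash
python3 - <<'E'
from h import *
t=cv2.imread("pics/top0.png");s=cv2.imread("pics/scene0.png")
for n in("top","scene"):
    c=get_calibration(n);R=cv2.Rodrigues(c["rvec"])[0];print(n,"cam",(-R.T@c["tvec"]).round(3))
# rack: bright top face
for n,im in(("top",t),("scene",s)):
    h=cv2.cvtColor(im,cv2.COLOR_BGR2HSV)
    for v in(150,180,200):
        m=cv2.morphologyEx(cv2.inRange(h,(90,80,v),(110,255,255)),cv2.MORPH_CLOSE,np.ones((7,7)))
        ks=[q for q in cv2.findContours(m,0,2)[0] if 270<q[:,0,0].mean()<360 and q[:,0,1].mean()>190]
        k=max(ks,key=cv2.contourArea);P=cast(n,k[:,0],.075)[:,:2]*1000
        r=cv2.minAreaRect(P.astype(np.float32));print(n,v,np.round(r[0],1),np.round(r[1],1),round(r[2],1))
o=np.array([85,145.]);o2=np.array([0,0])
P=lambda l,z:(cast("top",np.array(l)/5+o-.4,z)[:,:2]*1000).round(1)
pl=P([[735,270],[722,462],[28,430],[52,240]],.004);print("plate",pl.tolist(),"sides",[np.hypot(*(pl[i]-pl[i-1])).round(1) for i in range(4)])
print("mid right",(pl[0]+pl[1])/2,"left",(pl[2]+pl[3])/2,"yaws",[np.degrees(np.arctan2(*(a-b)[::-1])).round(2) for a,b in((pl[3],pl[0]),(pl[2],pl[1]))])
print("floor strip end",P([[700,310],[692,408]],.004).tolist())
print("flare",P([[605,268],[598,437]],.028).tolist(),"uprail",P([[515,290],[210,275]],.028).tolist(),"pawl",P([[402,385]],.028).tolist())
E
```

```text
top cam [ 0.377 -0.132  1.105]
scene cam [-0.193 -0.527  0.98 ]
top 150 [ 458.8 -351.6] [ 57.9 135.5] 36.4
top 180 [ 459.6 -351.7] [ 56.4 134.3] 36.1
top 200 [ 459.5 -351.6] [ 56.4 133.7] 36.1
scene 150 [ 442.1 -366.9] [101.3 136.6] 35.9
scene 180 [ 443.1 -366.4] [ 96.4 135.4] 34.1
scene 200 [ 442.5 -367. ] [ 95.4 133.9] 35.3
plate [[543.6, -61.7], [432.5, -56.9], [445.4, 341.1], [555.9, 336.4]] sides [np.float64(398.3), np.float64(111.2), np.float64(398.2), np.float64(110.6)]
mid right [488.05 -59.3 ] left [500.65 338.75] yaws [np.float64(88.23), np.float64(88.14)]
floor strip end [[519.9, -42.0], [463.1, -38.9]]
flare [[540.1, 10.7], [444.3, 11.3]] uprail [[526.8, 61.3], [533.1, 234.9]] pawl [[472.0, 122.6]]
```

Careful with the scale: shifts go in shares of 100 cm and turns go in shares of 4 rad. That gives: -86.2 cm / 100 = -0.862, 25.5 cm / 100 = 0.255, -0.56 rad / 4 = -0.14.

{"method": "servo_tool", "body": {
  "moves": [
    [0.255,-0.862,0,-0.14],
    [0.255,-0.862,0,-0.14],
    [0.255,-0.862,0,-0.14],
    [0.255,-0.862,0,-0.14],
    [0.255,-0.862,0,-0.14],
    [0.255,-0.862,0,-0.14],
    [0.255,-0.862,0,-0.14],
    [0.255,-0.862,0,-0.14],
    [0.255,-0.862,0,-0.14],
    [0.255,-0.862,0,-0.14],
    [0.255,-0.862,0,-0.14],
    [0.255,-0.862,0,-0.14],
    [0.255,-0.862,0,-0.14],
    [0.255,-0.862,0,-0.14],
    [0.255,-0.862,0,-0.14],
    [0.255,-0.862,0,-0.14],
    [0.255,-0.862,0,-0.14],
    [0.255,-0.862,0,-0.14],
    [0.255,-0.862,0,-0.14],
    [0.255,-0.862,0,-0.14]
  ],
  "claw": 0
}}

```text
time: 1.82
ee_pos: [0.4402, -0.2906, 0.231]
tcp_rot: [180.0, -0.0, 126.1]
wrist_force: [1.3, 0.5, 0.1]
opening: 0.0856
grasp_force: 0.0
```

In the tool's units: -5.5 cm / 100 = -0.055, -3 cm / 100 = -0.03.

{"method": "servo_tool", "body": {
  "moves": [
    [0.01,-0.03,0,0],
    [0.016,-0.055,0,0],
    [0.016,-0.055,0,0],
    [0.016,-0.055,0,0]
  ]
}}

```text
time: 2.15
ee_pos: [0.4561, -0.3443, 0.23]
tcp_rot: [-180.0, -0.1, 126.1]
wrist_force: [-0.4, -0.1, 0.1]
opening: 0.0855
grasp_force: 0.0
```

```bash
cat >> h.py <<'E'
from scipy.spatial.transform import Rotation as Ro
def wcast(uv,z,s):
    c=get_calibration("wrist");uv=np.atleast_2d(np.asarray(uv,float))
    p=(uv-[c["cx"],c["cy"]])/c["fx"];th=np.hypot(*p.T);th[th==0]=1e-9
    d=np.c_[p*(np.sin(th)/th)[:,None],np.cos(th)]
    R=Ro.from_euler("xyz",s["tcp_rot"],degrees=True).as_matrix();T=c["tool_from_camera"]
    C=R@T[:3,3]+s["ee_pos"];d=d@(R@T[:3,:3]).T
    return C+d*((z-C[2])/d[:,2])[:,None]
E
python3 - <<'E'
from h import *
s=get_obs();im=camera("wrist");cv2.imwrite("pics/w1.png",im[:,:,::-1]);print(s["ee_pos"],s["tcp_rot"],s["wrist_force"],s["q"].round(1))
np.save("s1.npy",np.r_[s["ee_pos"],s["tcp_rot"]])
h=cv2.cvtColor(im,cv2.COLOR_RGB2HSV)
for v in(150,190,210):
    m=cv2.morphologyEx(cv2.inRange(h,(88,80,v),(112,255,255)),cv2.MORPH_CLOSE,np.ones((9,9)))
    k=max(cv2.findContours(m,0,2)[0],key=cv2.contourArea);P=wcast(k[:,0],.075,s)[:,:2]*1000
    r=cv2.minAreaRect(P.astype(np.float32));print(v,np.round(r[0],1),np.round(r[1],1),round(r[2],1))
E
```

```text
[ 0.45607971 -0.34426429  0.23004041] [-1.79966838e+02 -1.20862353e-01  1.26051956e+02] [-0.40028844 -0.12061044  0.12934945] [-37.    8.1  13.3  95.4   0.   16.9]
150 [ 459.5 -353.7] [ 57.2 137.3] 36.2
190 [ 459.5 -353.6] [ 56.2 135.2] 36.3
210 [ 445.5 -334.5] [56.2 85.8] 36.0
```

View pics/w1.png

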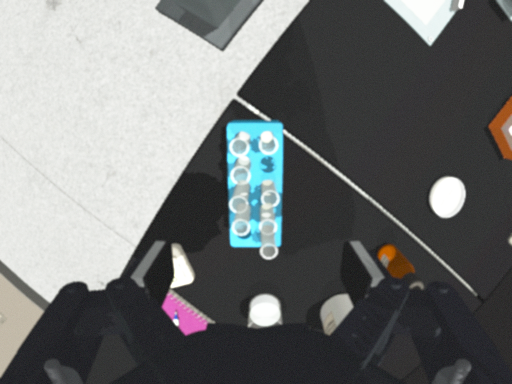

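The wrist view shows the rack upright at (255,183), aligned with the image. Its measured size of 56×135 mm and yaw of 36.2° match the given rack, with its centre at (0.4595,-0.3534).

In the tool's units: -16.8 cm / 100 = -0.168, -16.4 cm / 100 = -0.164, 0.002 rad / 4 = 0.0005.

{"method": "servo_tool", "body": {
  "moves": [
    [0.0035,-0.009,-0.01,0.0005],
    [0.0035,-0.009,-0.04,0.0005],
    [0.0035,-0.009,-0.07,0.0005],
    [0.0035,-0.009,-0.1,0.0005],
    [0.0035,-0.009,-0.125,0.0005],
    [0.0035,-0.009,-0.145,0.0005],
    [0.0035,-0.009,-0.157,0.0005],
    [0.0035,-0.009,-0.164,0.0005],
    [0.0035,-0.009,-0.168,0.0005],
    [0.0035,-0.009,-0.168,0.0005],
    [0.0035,-0.009,-0.168,0.0005]
  ]
}}

```text
time: 3.12
ee_pos: [0.4603, -0.3526, 0.0644]
tcp_rot: [180.0, 0.1, 126.3]
wrist_force: [-0.2, -0.7, 1.2]
opening: 0.0853
grasp_force: 0.0
```

In the tool's units: -0.3 cm / 100 = -0.003, -0.2 cm / 100 = -0.002.

{"method": "servo_tool", "body": {
  "moves": [
    [0,0,-0.002,0],
    [0,0,-0.003,0],
    [0,0,-0.003,0]
  ]
}}

```text
time: 3.37
ee_pos: [0.46, -0.3524, 0.0606]
tcp_rot: [180.0, 0.0, 126.3]
wrist_force: [-0.4, -0.6, -0.4]
opening: 0.0853
grasp_force: 0.0
```

{"method": "servo_tool", "body": {
  "moves": [
    [0,0,0,0],
    [0,0,0,0],
    [0,0,0,0],
    [0,0,0,0],
    [0,0,0,0],
    [0,0,0,0],
    [0,0,0,0],
    [0,0,0,0]
  ],
  "claw": 1,
  "force": 60
}}

```text
time: 4.03
ee_pos: [0.4599, -0.3526, 0.0609]
tcp_rot: [-180.0, 0.0, 126.3]
wrist_force: [-1.4, -0.0, 5.2]
opening: 0.0543
grasp_force: 64.4
```

In the tool's units: 27 cm / 100 = 0.27, 3.1 cm / 100 = 0.031, -0.663 rad / 4 = -0.1658.

{"method": "servo_tool", "body": {
  "moves": [
    [0,0,0.005,0],
    [0,0,0.015,0],
    [0,0,0.03,0],
    [0,0,0.05,0],
    [0.002,0.01,0.07,-0.0075],
    [0.005,0.03,0.08,-0.02],
    [0.008,0.055,0.08,-0.0375],
    [0.012,0.085,0.08,-0.055],
    [0.016,0.12,0.08,-0.075],
    [0.02,0.155,0.08,-0.095],
    [0.024,0.185,0.08,-0.115],
    [0.027,0.215,0.08,-0.135],
    [0.03,0.24,0.08,-0.15],
    [0.031,0.26,0.08,-0.16],
    [0.031,0.27,0.08,-0.1658],
    [0.031,0.27,0.08,-0.1658],
    [0.031,0.27,0.08,-0.1658],
    [0.031,0.27,0.08,-0.1658]
  ]
}}

```text
time: 5.53
ee_pos: [0.4908, -0.0827, 0.1405]
tcp_rot: [180.0, 0.0, 88.3]
wrist_force: [-0.4, -1.1, -2.5]
opening: 0.0542
grasp_force: 63.8
```

```bash
python3 - <<'E'
from h import *
s=get_obs();im=camera("wrist");cv2.imwrite("pics/w2.png",cv2.resize(im[:,:,::-1],None,fx=1.5,fy=1.5,interpolation=cv2.INTER_CUBIC));print(s["ee_pos"],s["tcp_rot"],s["wrist_force"],s["q"].round(1))
np.save("s2.npy",np.r_[s["ee_pos"],s["tcp_rot"]])
h=cv2.cvtColor(im,cv2.COLOR_RGB2HSV)
m=cv2.morphologyEx(cv2.inRange(h,(88,80,150),(112,255,255)),cv2.MORPH_CLOSE,np.ones((9,9)))
k=max(cv2.findContours(m,0,2)[0],key=cv2.contourArea)
zt=s["ee_pos"][2]+.0141
P=wcast(k[:,0],zt,s)[:,:2]*1000
r=cv2.minAreaRect(P.astype(np.float32));print(np.round(r[0],1),np.round(r[1],1),round(r[2],1))
E
```

```text
[ 0.49080981 -0.08270827  0.14052486] [1.79993892e+02 1.13717594e-02 8.83157068e+01] [-0.42604997 -1.08647458 -2.48288032] [-9.6 -3.  -8.1 84.9 -0.  82.1]
[492.  -47.4] [62.1 55.4] 88.1
```

View pics/w2.png

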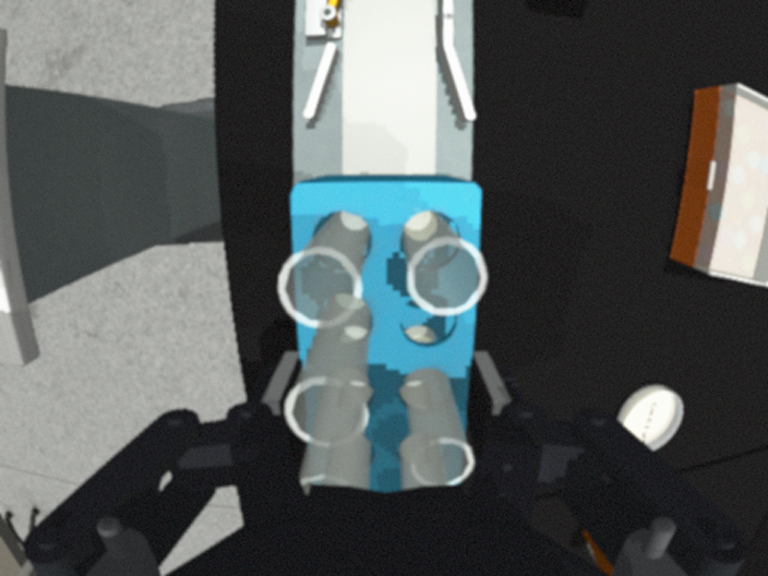

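The wrist view (×1.5) shows the rack gripped straight. The lane is ahead, with flare tips at about (309,117) and (470,118), and floor-strip edges at x 342 and 437 at row 150.

```bash
python3 - <<'E'
from h import *
a=np.load("s2.npy");s=dict(ee_pos=a[:3],tcp_rot=a[3:])
W=lambda l,z:(wcast(np.array(l)/1.5-.17,z,s)[:,:2]*1000).round(1).tolist()
print("strip",W([[342,150],[437,150]],.004),W([[345,20],[437,20]],.004),"end",W([[342,178],[437,178]],.004))
print("plate",W([[294,150],[473,150]],.004))
for z in(.025,.03): print("flare tips out/in",W([[303,115],[315,117],[463,119],[476,118]],z),"knee in",W([[338,45],[443,47]],z))
# row-wise strip edges by brightness
im=cv2.imread("pics/w2.png");g=cv2.cvtColor(im,6).astype(float)
for r in(90,120,150,165):
    d=np.diff(cv2.GaussianBlur(g[r-3:r+4].mean(0)[None],(9,1),0)[0]);l=320+d[320:365].argmax();q=415+d[415:460].argmin()
    w=np.array(W([[l+.5,r],[q+.5,r]],.004));print(r,l,q,w.tolist(),"mid",w.mean(0))
E
```

```text
strip [[466.3, -2.5], [525.0, -4.2]] [[470.5, 82.0], [527.7, 80.6]] end [[465.6, -20.1], [524.7, -21.7]]
plate [[436.1, -0.7], [547.7, -4.1]]
flare tips out/in [[446.5, 18.7], [453.5, 17.0], [538.0, 13.5], [545.7, 14.2]] knee in [[467.9, 59.5], [527.8, 56.7]]
flare tips out/in [[447.4, 18.1], [454.2, 16.4], [537.2, 13.0], [544.7, 13.7]] knee in [[468.4, 58.1], [527.2, 55.4]]
90 341 444 [[467.2, 35.5], [530.6, 34.0]] mid [498.9   34.75]
120 342 454 [[467.3, 16.3], [536.3, 14.8]] mid [501.8   15.55]
150 341 435 [[466.0, -2.5], [524.0, -4.2]] mid [495.    -3.35]
165 341 434 [[465.6, -11.9], [523.2, -13.6]] mid [494.4  -12.75]
```

In the tool's units: -7.2 cm / 100 = -0.072, 5.8 cm / 100 = 0.058.

{"method": "servo_tool", "body": {
  "moves": [
    [0.001,0.02,0,0],
    [0.002,0.04,-0.01,0],
    [0.002,0.055,-0.02,0],
    [0.002,0.058,-0.035,0],
    [0.002,0.058,-0.05,0],
    [0.002,0.058,-0.06,0],
    [0.002,0.058,-0.068,0],
    [0.002,0.058,-0.072,0],
    [0.002,0.058,-0.072,0],
    [0.002,0.058,-0.072,0]
  ]
}}

```text
time: 6.42
ee_pos: [0.493, -0.0246, 0.0687]
tcp_rot: [180.0, -0.0, 88.2]
wrist_force: [0.5, 0.6, -2.4]
opening: 0.0541
grasp_force: 63.8
```

```bash
python3 - <<'E'
from h import *
s=get_obs();print(s["ee_pos"],s["wrist_force"],s["tcp_rot"])
for n in("wrist","top"):
    im=camera(n)[:,:,::-1]; cv2.imwrite(f"pics/{n}3.png",im)
a=cv2.imread("pics/wrist3.png");t=cv2.imread("pics/top3.png")
a=a[0:200,150:350];t=t[170:250,140:260]
cv2.imwrite("pics/c3.png",np.hstack([cv2.resize(a,(400,400),interpolation=2),cv2.resize(t,(400,267),interpolation=2)[:].copy() if 0 else cv2.copyMakeBorder(cv2.resize(t,(400,267),interpolation=2),0,133,0,0,0)]))
np.save("s3.npy",np.r_[s["ee_pos"],s["tcp_rot"]])
E
```

```text
[ 0.49298475 -0.02464863  0.06868846] [ 0.5152142   0.58621146 -2.40214253] [ 1.79980003e+02 -1.11308648e-03  8.82497624e+01]
```

View pics/c3.png

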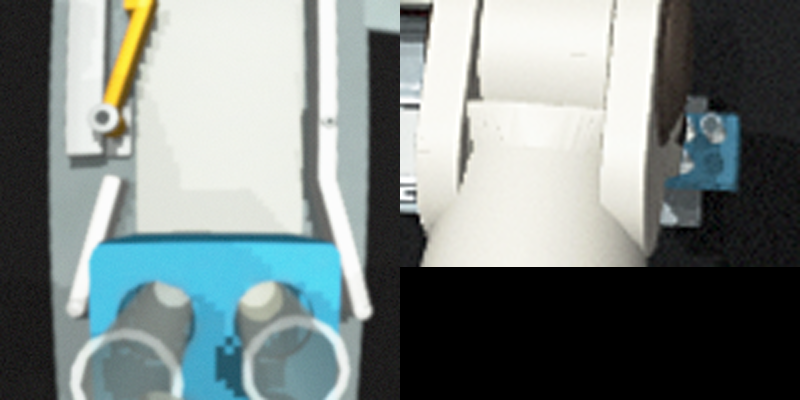

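The crop shows the rack nose between the flared rails. The inner knees are near crop (121,180) and (319,180), and the rack's top front edge spans x 92–340 at row 243.

```bash
python3 - <<'E'
from h import *
a=np.load("s3.npy");s=dict(ee_pos=a[:3],tcp_rot=a[3:])
W=lambda l,z:(wcast(np.array(l)/2+[150,0]-.25,z,s)[:,:2]*1000).round(1).tolist()
zt=.0687+.0141
print("rack front top",W([[92,243],[340,243]],zt))
for z in(.02,.025,.03): print(z,"knee",W([[121,180],[319,180]],z),"tips in",W([[84,312],[357,312]],z))
print("right rail inner",W([[318,30],[318,100],[319,170]],.03),"strip",W([[135,225],[303,225]],.004),W([[150,40],[305,40]],.004))
E
```

```text
rack front top [[468.7, 42.3], [522.4, 40.7]]
0.02 knee [[466.0, 60.0], [529.0, 58.2]] tips in [[451.4, 17.6], [541.6, 14.9]]
0.025 knee [[466.8, 59.6], [528.2, 57.9]] tips in [[452.6, 18.3], [540.4, 15.7]]
0.03 knee [[467.6, 59.3], [527.3, 57.6]] tips in [[453.7, 19.1], [539.1, 16.5]]
right rail inner [[528.7, 105.7], [527.7, 82.6], [527.3, 60.7]] strip [[467.8, 45.0], [525.9, 43.3]] [[475.1, 111.3], [528.7, 110.1]]
```

In the tool's units: -0.35 cm / 100 = -0.0035, -0.3 cm / 100 = -0.003.

{"method": "servo_tool", "body": {
  "moves": [
    [0.001,0,-0.0015,0],
    [0.0012,0,-0.003,0],
    [0.0012,0,-0.0035,0],
    [0.0012,0,-0.0035,0]
  ]
}}

```text
time: 6.85
ee_pos: [0.4941, -0.0243, 0.0649]
tcp_rot: [180.0, 0.0, 88.3]
wrist_force: [0.4, 0.5, -2.2]
opening: 0.0539
grasp_force: 63.9
```

In the tool's units: -0.1 cm / 100 = -0.001, -0.05 cm / 100 = -0.0005.

{"method": "servo_tool", "body": {
  "moves": [
    [0,0,-0.0005,0],
    [0,0,-0.001,0],
    [0,0,-0.001,0]
  ]
}}

```text
time: 7.1
ee_pos: [0.4941, -0.0243, 0.0648]
tcp_rot: [180.0, 0.0, 88.3]
wrist_force: [-4.0, -0.1, 7.9]
opening: 0.0541
grasp_force: 64.8
```

In the tool's units: 4 cm / 100 = 0.04, 3.4 cm / 100 = 0.034.

{"method": "servo_tool", "body": {
  "moves": [
    [0,0,0.0008,0],
    [0.0002,0.005,0.0008,0],
    [0.0004,0.012,0.0008,0],
    [0.0006,0.02,0.0008,0],
    [0.0008,0.028,0.0008,0],
    [0.0011,0.034,0.0008,0],
    [0.0013,0.04,0.0008,0],
    [0.0013,0.04,0.0008,0]
  ]
}}

```text
time: 7.77
ee_pos: [0.4955, 0.0172, 0.0648]
tcp_rot: [180.0, -0.1, 88.4]
wrist_force: [-0.2, 2.9, 4.5]
opening: 0.0544
grasp_force: 64.6
```

In the tool's units: 5 cm / 100 = 0.05, 0.04 cm / 100 = 0.0004.

{"method": "servo_tool", "body": {
  "moves": [
    [0.0002,0.005,0.0003,0],
    [0.0004,0.012,0.0004,0],
    [0.0006,0.02,0.0004,0],
    [0.0008,0.028,0.0004,0],
    [0.0011,0.036,0.0004,0],
    [0.0014,0.044,0.0004,0],
    [0.0016,0.05,0.0004,0],
    [0.0016,0.05,0.0004,0]
  ]
}}

```text
time: 8.43
ee_pos: [0.4968, 0.0674, 0.0649]
tcp_rot: [-180.0, -0.1, 88.4]
wrist_force: [1.4, 3.2, 0.2]
opening: 0.0542
grasp_force: 64.3
```

In the tool's units: 5 cm / 100 = 0.05, 4.4 cm / 100 = 0.044.

{"method": "servo_tool", "body": {
  "moves": [
    [0.0002,0.005,0,0],
    [0.0004,0.012,0,0],
    [0.0006,0.02,0,0],
    [0.0008,0.028,0,0],
    [0.0011,0.036,0,0],
    [0.0014,0.044,0,0],
    [0.0016,0.05,0,0],
    [0.0016,0.05,0,0],
    [0.0016,0.05,0,0]
  ]
}}

```text
time: 9.18
ee_pos: [0.4985, 0.1165, 0.065]
tcp_rot: [180.0, -0.1, 88.3]
wrist_force: [1.9, 1.5, -1.2]
opening: 0.054
grasp_force: 64.1
```

{"method": "servo_tool", "body": {
  "moves": [
    [0.0002,0.004,0,0],
    [0.0003,0.008,0,0],
    [0.0004,0.012,0,0],
    [0.0005,0.016,0,0],
    [0.0006,0.02,0,0],
    [0.0006,0.02,0,0],
    [0.0006,0.02,0,0]
  ]
}}

```text
time: 9.77
ee_pos: [0.4991, 0.1363, 0.065]
tcp_rot: [-180.0, -0.0, 88.3]
wrist_force: [1.9, 0.9, -1.3]
opening: 0.0539
grasp_force: 64.0
```

In the tool's units: 1.2 cm / 100 = 0.012, 0.9 cm / 100 = 0.009.

{"method": "servo_tool", "body": {
  "moves": [
    [0.0001,0.003,0,0],
    [0.0002,0.006,0,0],
    [0.0003,0.009,0,0],
    [0.0004,0.012,0,0],
    [0.0004,0.012,0,0]
  ]
}}

```text
time: 10.18
ee_pos: [0.4995, 0.1482, 0.0649]
tcp_rot: [-180.0, -0.0, 88.3]
wrist_force: [1.5, -0.0, -2.4]
opening: 0.0541
grasp_force: 63.9
```

{"method": "servo_tool", "body": {
  "moves": [
    [0.0001,0.002,0,0],
    [0.0002,0.005,0,0],
    [0.0003,0.008,0,0],
    [0.0003,0.01,0,0],
    [0.0003,0.01,0,0]
  ]
}}

```text
time: 10.6
ee_pos: [0.4998, 0.1582, 0.0649]
tcp_rot: [-180.0, -0.0, 88.3]
wrist_force: [1.7, 0.5, -2.3]
opening: 0.054
grasp_force: 63.9
```

{"method": "servo_tool", "body": {
  "moves": [
    [0.0001,0.002,0,0],
    [0.0002,0.004,0,0],
    [0.0002,0.006,0,0],
    [0.0002,0.006,0,0]
  ]
}}

```text
time: 10.93
ee_pos: [0.5, 0.1634, 0.0652]
tcp_rot: [180.0, 0.1, 88.3]
wrist_force: [0.3, -4.9, 0.4]
opening: 0.0541
grasp_force: 64.2
```

In the tool's units: 2.4 cm / 100 = 0.024, 0.07 cm / 100 = 0.0007.

{"method": "servo_tool", "body": {
  "moves": [
    [0.0001,0.003,0,0],
    [0.0002,0.006,0,0],
    [0.0003,0.009,0,0],
    [0.0004,0.012,0,0],
    [0.0005,0.015,0,0],
    [0.0006,0.018,0,0],
    [0.0006,0.021,0,0],
    [0.0007,0.024,0,0],
    [0.0007,0.024,0,0]
  ]
}}

```text
time: 11.68
ee_pos: [0.5008, 0.1869, 0.0654]
tcp_rot: [180.0, 0.1, 88.2]
wrist_force: [1.0, -7.7, 1.9]
opening: 0.0541
grasp_force: 64.5
```

In the tool's units: 0.7 cm / 100 = 0.007, 0.55 cm / 100 = 0.0055.

{"method": "servo_tool", "body": {
  "moves": [
    [0,0.001,0,0],
    [0.0001,0.0025,0,0],
    [0.0001,0.004,0,0],
    [0.0002,0.0055,0,0],
    [0.0002,0.007,0,0],
    [0.0002,0.007,0,0]
  ]
}}

```text
time: 12.18
ee_pos: [0.501, 0.1933, 0.0655]
tcp_rot: [180.0, 0.2, 88.2]
wrist_force: [0.2, -11.0, 3.8]
opening: 0.0543
grasp_force: 64.7
```

In the tool's units: 0.2 cm / 100 = 0.002, 0.1 cm / 100 = 0.001.

{"method": "servo_tool", "body": {
  "moves": [
    [0,0.001,0,0],
    [0.0001,0.002,0,0],
    [0.0001,0.002,0,0]
  ]
}}

```text
time: 12.43
ee_pos: [0.501, 0.1951, 0.0655]
tcp_rot: [180.0, 0.2, 88.2]
wrist_force: [-0.1, -11.9, 4.8]
opening: 0.0541
grasp_force: 64.8
```

In the tool's units: 0.2 cm / 100 = 0.002, 0.1 cm / 100 = 0.001.

{"method": "servo_tool", "body": {
  "moves": [
    [0,0.001,0.0002,0],
    [0,0.002,0.0003,0],
    [0,0.002,0.0003,0]
  ]
}}

```text
time: 12.68
ee_pos: [0.5011, 0.1969, 0.0657]
tcp_rot: [180.0, 0.2, 88.2]
wrist_force: [0.1, -13.0, 4.8]
opening: 0.0544
grasp_force: 64.7
```

In the tool's units: 0.15 cm / 100 = 0.0015, 0.08 cm / 100 = 0.0008.

{"method": "servo_tool", "body": {
  "moves": [
    [0,0.0008,0.0001,0],
    [0,0.0015,0.0001,0],
    [0,0.0015,0.0001,0]
  ]
}}

```text
time: 12.93
ee_pos: [0.501, 0.1978, 0.066]
tcp_rot: [180.0, 0.3, 88.2]
wrist_force: [-0.9, -16.9, 6.3]
opening: 0.0544
grasp_force: 64.9
```

In the tool's units: 0.04 cm / 100 = 0.0004.

{"method": "servo_tool", "body": {
  "moves": [
    [0,0.0004,0,0],
    [0,0.0004,0,0],
    [0,0.0004,0,0]
  ]
}}

```text
time: 13.18
ee_pos: [0.501, 0.1979, 0.066]
tcp_rot: [180.0, 0.3, 88.2]
wrist_force: [-1.5, -17.8, 7.6]
opening: 0.0543
grasp_force: 65.1
```

In the tool's units: 0.07 cm / 100 = 0.0007, 0.04 cm / 100 = 0.0004.

{"method": "servo_tool", "body": {
  "moves": [
    [0.0001,0.0005,0.0002,0],
    [0.0001,0.0007,0.0004,0],
    [0.0001,0.0007,0.0004,0]
  ]
}}

```text
time: 13.43
ee_pos: [0.501, 0.1984, 0.0663]
tcp_rot: [180.0, 0.3, 88.1]
wrist_force: [-0.4, -18.2, 7.8]
opening: 0.0545
grasp_force: 65.0
```

In the tool's units: -0.3 cm / 100 = -0.003, -0.2 cm / 100 = -0.002.

{"method": "servo_tool", "body": {
  "moves": [
    [0,-0.001,0,0],
    [0,-0.002,0,0],
    [0,-0.003,0,0],
    [0,-0.003,0,0]
  ]
}}

```text
time: 13.77
ee_pos: [0.501, 0.1966, 0.0658]
tcp_rot: [-180.0, 0.2, 88.2]
wrist_force: [0.4, -10.8, 2.2]
opening: 0.054
grasp_force: 64.4
```

In the tool's units: -0.3 cm / 100 = -0.003, -0.2 cm / 100 = -0.002.

{"method": "servo_tool", "body": {
  "moves": [
    [0,-0.001,-0.0002,0],
    [0,-0.002,-0.0003,0],
    [0,-0.003,-0.0003,0],
    [0,-0.003,-0.0003,0]
  ]
}}

```text
time: 14.1
ee_pos: [0.501, 0.194, 0.0655]
tcp_rot: [-180.0, 0.1, 88.2]
wrist_force: [-0.4, -8.9, 1.0]
opening: 0.0543
grasp_force: 64.3
```

In the tool's units: -0.15 cm / 100 = -0.0015, -0.07 cm / 100 = -0.0007.

{"method": "servo_tool", "body": {
  "moves": [
    [0,-0.0007,0,0],
    [0,-0.0015,0,0],
    [0,-0.0015,0,0]
  ]
}}

```text
time: 14.35
ee_pos: [0.5009, 0.1926, 0.0655]
tcp_rot: [-180.0, 0.1, 88.2]
wrist_force: [-0.6, -7.6, 1.5]
opening: 0.0543
grasp_force: 64.3
```

In the tool's units: -0.15 cm / 100 = -0.0015, -0.07 cm / 100 = -0.0007.

{"method": "servo_tool", "body": {
  "moves": [
    [0,-0.0007,0,0],
    [0,-0.0015,0,0],
    [0,-0.0015,0,0]
  ]
}}

```text
time: 14.6
ee_pos: [0.501, 0.1921, 0.0654]
tcp_rot: [-180.0, 0.0, 88.3]
wrist_force: [0.0, -1.8, 0.1]
opening: 0.0545
grasp_force: 64.1
```

The force fell from 7.6 to 1.8 N over 0.5 mm of retreat, so the pawl is holding the rack. I'll release it.

In the tool's units: -0.03 cm / 100 = -0.0003.

{"method": "servo_tool", "body": {
  "moves": [
    [0,-0.0003,0,0],
    [0,-0.0003,0,0],
    [0,-0.0003,0,0],
    [0,-0.0003,0,0],
    [0,-0.0003,0,0],
    [0,-0.0003,0,0],
    [0,-0.0003,0,0],
    [0,-0.0003,0,0]
  ],
  "claw": 0
}}

```text
time: 15.27
ee_pos: [0.5011, 0.192, 0.0655]
tcp_rot: [-180.0, -0.0, 88.3]
wrist_force: [-0.3, -0.2, 0.1]
opening: 0.0856
grasp_force: 0.0
```

In the tool's units: 18 cm / 100 = 0.18, 17 cm / 100 = 0.17.

{"method": "servo_tool", "body": {
  "moves": [
    [0,0,0.01,0],
    [0,0,0.03,0],
    [0,0,0.06,0],
    [0,0,0.09,0],
    [0,0,0.12,0],
    [0,0,0.15,0],
    [0,-0.03,0.17,0],
    [0,-0.06,0.18,0],
    [0,-0.09,0.18,0],
    [0,-0.09,0.18,0]
  ]
}}

```text
time: 16.1
ee_pos: [0.5013, 0.0985, 0.2476]
tcp_rot: [179.8, 0.0, 88.1]
wrist_force: [-0.1, -0.8, -0.6]
opening: 0.085
grasp_force: 0.0
```

```bash
python3 - <<'E'
from h import *
s=get_obs();im=camera("wrist");sc=camera("scene");print(s["time"],s["ee_pos"],s["wrist_force"])
cv2.imwrite("pics/e.png",np.hstack([cv2.resize(im[:240,130:390,::-1],(390,360)),cv2.resize(sc[140:260,90:220,::-1],(390,360))]))
h=cv2.cvtColor(im,cv2.COLOR_RGB2HSV)
m=cv2.morphologyEx(cv2.inRange(h,(88,80,150),(112,255,255)),cv2.MORPH_CLOSE,np.ones((9,9)))
k=max(cv2.findContours(m,0,2)[0],key=cv2.contourArea);P=wcast(k[:,0],.079,s)[:,:2]*1000
print(cv2.minAreaRect(P.astype(np.float32)))
E
```

```text
16.1 [0.50129464 0.09849489 0.24764357] [-0.08226767 -0.84204283 -0.59514329]
((501.5251770019531, 190.4251708984375), (135.84075927734375, 55.75814437866211), 87.89801788330078)
```

View pics/e.png

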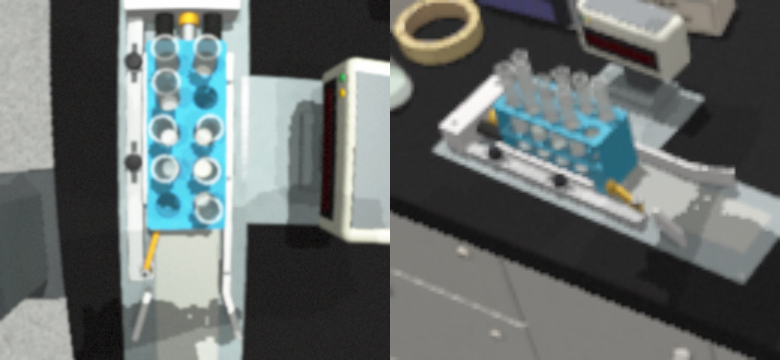

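The rack sits upright in the lane, with its rear end at row 228 of the left crop and the brass pawl tip right behind it at (157,235). Its centre is at y≈0.190, where I released it, so it is latched.

```bash
python3 -c "
from workcell import *
print(job_done())"
```

```text
the job is handed in; nothing more can be done
None
```

The rack is upright in the lane and stayed put behind the brass pawl after I let go; the highest push read at the wrist was about 18 N, and I handed the job in at about 16 s.

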